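# Find the rattling tin and hand it over

### The job

One of the three sealed tins on the felt mat has the loose ball in it and rattles when shaken; the other two are packed tight. Find the one that rattles and hold it out level above the round cork mat at the far side of the table, about a hand's width up and centred over it, and finish while still holding it there in the gripper. The other two tins must be lying flat on the felt mat, lids up, and nothing else on the table is to be disturbed.

Things in the scene. Friction and masses are not known exactly. Their poses are not given: they have to be found in the camera images.
- tin_left_mid (a point): the leftmost (+y) of three identical sealed plain metal tins lying side by side on the felt mat: 140 mm long (its own x, along the mat's x), 60 mm wide (its y), 54 mm high, lid up, cannot be opened; smooth, stiff, 0.38 to 0.47 kg with contents (the tins' weights vary, so weighing does not tell). This point is its centre, 27 mm above its underside
- tin_middle_mid (a point): the middle tin, same as the left one; this point is its centre. One of the three, never known beforehand, holds a loose 38 mm steel ball of 220 g that rolls 45 mm either way along the tin's length (6 mm across) and knocks on the ends when shaken or tipped end to end, so that the tin's balance point shifts some 20 to 25 mm towards the lower end
- tin_right_mid (a point): the rightmost (-y) tin, same as the left one; this point is its centre. The two tins without the loose ball hold a close-fitting block of the same weight (220 g): nothing in them shifts by more than about 3 mm, and they stay balanced about their centres when shaken or tipped. From outside all three look the same
- mat_top (a point): grey felt mat, fixed, 180 mm (its x) by 400 mm (its y), 4 mm thick; the tins lie on it in a row along its y, about 115 mm apart from centre to centre. This point is the centre of its top face
- coaster_top (a point): round cork mat, fixed, 100 mm across, 5 mm thick, on the table beyond the felt mat: the hand-over place. This point is the centre of its top face
- jar: bystander: amber glass jar with metal lid, 66 mm across, 85 mm high, standing at the right; origin at the centre of its underside
- cup: bystander: white cup, 72 mm across, 85 mm high, standing at the left; origin at the centre of its underside
- tape: bystander: roll of brown paper tape lying flat, 90 mm across, 24 mm high, at the left; origin at the centre of its underside
- scissors: bystander: scissors lying flat, 155 mm long, 8 mm high, at the right; origin near the pivot

How it is judged (in metres and radians):
At the end, for the whole second after the job is handed in: The tin with the loose ball in it is held in the fingers, still, level within 0.2 rad, its centre within 45 mm (in plan) of the centre of the round cork mat and 75 to 260 mm above the table; the other two tins lie flat (within 0.1 rad) and still on the felt mat, their centres over it (((distance between bead_center and tin_left_mid below 0.06 m and height (world z) of tin_left_mid between 0.075 and 0.26 m and horizontal distance between tin_left_mid and coaster_top below 0.045 m and angle between tin_left_mid's own z axis and vertical below 0.2 rad and contact force between tin_left and the fingers above 1 N and linear speed of each of tin_left, tin_middle, tin_right below 0.03 m/s and z of each of tin_middle_mid, tin_right_mid in the frame of mat_top below 0.032 m and angle between each of tin_middle_mid, tin_right_mid's own z axis and vertical below 0.1 rad and x of tin_middle_mid in the frame of mat_top between -0.085 and 0.085 m and y of tin_middle_mid in the frame of mat_top between -0.195 and 0.195 m and x of tin_right_mid in the frame of mat_top between -0.085 and 0.085 m and y of tin_right_mid in the frame of mat_top between -0.195 and 0.195 m) or (distance between bead_center and tin_middle_mid below 0.06 m and height (world z) of tin_middle_mid between 0.075 and 0.26 m and horizontal distance between tin_middle_mid and coaster_top below 0.045 m and angle between tin_middle_mid's own z axis and vertical below 0.2 rad and contact force between tin_middle and the fingers above 1 N and linear speed of each of tin_middle, tin_left, tin_right below 0.03 m/s and z of each of tin_left_mid, tin_right_mid in the frame of mat_top below 0.032 m and angle between each of tin_left_mid, tin_right_mid's own z axis and vertical below 0.1 rad and x of tin_left_mid in the frame of mat_top between -0.085 and 0.085 m and y of tin_left_mid in the frame of mat_top between -0.195 and 0.195 m and x of tin_right_mid in the frame of mat_top between -0.085 and 0.085 m and y of tin_right_mid in the frame of mat_top between -0.195 and 0.195 m) or (distance between bead_center and tin_right_mid below 0.06 m and height (world z) of tin_right_mid between 0.075 and 0.26 m and horizontal distance between tin_right_mid and coaster_top below 0.045 m and angle between tin_right_mid's own z axis and vertical below 0.2 rad and contact force between tin_right and the fingers above 1 N and linear speed of each of tin_right, tin_left, tin_middle below 0.03 m/s and z of each of tin_left_mid, tin_middle_mid in the frame of mat_top below 0.032 m and angle between each of tin_left_mid, tin_middle_mid's own z axis and vertical below 0.1 rad and x of tin_left_mid in the frame of mat_top between -0.085 and 0.085 m and y of tin_left_mid in the frame of mat_top between -0.195 and 0.195 m and x of tin_middle_mid in the frame of mat_top between -0.085 and 0.085 m and y of tin_middle_mid in the frame of mat_top between -0.195 and 0.195 m))); the arm keeps its last pose, push and grip.
It fails at once if the jar is shifted by more than 30 mm or tipped over (distance of jar from where it was at the start of the episode above 0.03 m or angle between jar's own z axis and vertical above 0.4 rad).
It fails at once if the cup is shifted by more than 30 mm or tipped over (distance of cup from where it was at the start of the episode above 0.03 m or angle between cup's own z axis and vertical above 0.4 rad).
It fails at once if the tape is shifted by more than 30 mm or tipped over (distance of tape from where it was at the start of the episode above 0.03 m or angle between tape's own z axis and vertical above 0.4 rad).
It fails at once if the scissors is shifted by more than 30 mm or tipped over (distance of scissors from where it was at the start of the episode above 0.03 m or angle between scissors's own z axis and vertical above 0.4 rad).
It also fails if it takes over 72 s, if anything falls off the work surface, if the arm or the gripper's body presses on something with over 40 N, if the wrist force passes 120 N, or if a joint passes its speed limit or range.

### The arm

A 7-joint arm with a two-finger parallel gripper is mounted at the origin on the work surface. World frame = base frame: x ahead of the robot, y to its left, z up, the work surface at z = 0. Lengths are in mm, angles in rad, forces in N, time in s.
With the tool pointing down it reaches from about 425 to 1025 mm from the base axis. Payload 9.4 kg.
Tool frame: the origin (TCP) lies between the finger pads; the fingertips stand 14 mm ahead of it and the grasp point (between the pads) lies 5 mm behind it (ctrl.nose_length is the distance from the TCP to the fingertips, in mm); z points along the fingers, y is the direction in which the jaws open and shut (so a half turn about z gives the same grasp; the last joint's range is limited). The gripper opens to 93 mm and grips with 3 to 60 N. Pads are 15 mm wide; open, the fingers measure 128 mm over their backs; the gripper's body (75 mm by 188 mm) begins 65 mm behind the grasp point.
Start: joints at [1.142, 0.599, -0.003, 1.599, 0.002, 0.943, -0.08], TCP at [249.817, -680.599, 232.618] pointing down, gripper open.
Joint ranges: [-2.57, 2.57], [-0.35, 1.97], [-1.29, 1.29], [0.11, 2.56], [-1.05, 4.19], [0.11, 1.86], [-2.63, 2.63]. Speed limits (rad/s): [2.22, 2.22, 3.01, 3.01, 3.14, 3.14, 3.14].

### API

Orientations are given as a rotation vector (axis times angle).
In Python, from workcell import ctrl, read_camera, spotter gives the robot as it stands.
- The arm moves only by the shell command python3 -m pendant 'ROWS' [FORCE]. ROWS is JSON, a list that holds one entry, the list of rows, each a list of 7 numbers: the shift along the tool's x, y, z in cm, then the turn, a rotation vector about the tool's x, y, z in degrees, then the finger opening in cm, from 0 to 9.3. A call has 1 to 20 rows; each row shifts and turns the pose as measured when the row begins, along the tool's axes as they then stand; what a row does not reach is not made up. A row lasts 1/8 s, in which the tool goes at most 62.5 mm and 10.7 degrees, less where a joint would pass 70% of its speed; a pose out of reach is approached as far as the arm can. A call is refused whole if a number of a shift passes 6.25 or a number of a turn 10.7, either way. A call with a gripper value outside its range is refused whole. The fingers move at their own pace and stop on an object; FORCE is the grip in N (left out, the last holds). Time passes only in rows, so rows that do not move let the fingers close. It gives the time, the measured TCP pose, the force and the opening at its end, in the units of the state.
- ctrl.sense(): the state, without advancing time (a new reading comes with each control period).
- read_camera(name): name is "scene" or "side" or "wrist"; returns a dict with "image" (480x640x3 uint8, red, green, blue), "intrinsics" (3x3 intrinsics, pixels), "R" (3x3) and "t" (3): a world point X has camera coordinates R X + t. Camera axes: x right, y down, z forward; pixel columns grow to the right and rows downward; lengths in mm; the calibration is good to about 2 mm. A picture is of the moment at which its call begins. There is no depth.
- ctrl.close_job(): hands the job in, once; it reports no verdict.
Trained networks look in the newest picture that a camera, given by its name, has taken for a name from the list of things; names that differ only in an ending like _2 or _b are one class to them, and where a whole thing is asked for, a point or a joint stands for the part that bears it (a point fixed in the world has none). Each returns a list of dicts, best first, with "p" (0 to 1); they miss things now and then, are a little off and sometimes report something else, mostly with a low value. They report only what shows in the picture. A call takes as long as a camera call.
- spotter.search_frame(camera, query): "rect" ([left, top, right, bottom] in pixels, round what is visible of it).
- spotter.trace(camera, query): "region" (480x640 bool, what is visible of it) and "rect" ([left, top, right, bottom] in pixels, round what is visible of it).
The state is a dict: "time_s": time; "qpos": joint angles; "joint_velocities": joint speeds; "joint_efforts": joint torques, N m; "tool_pos": TCP position; "eef_rot": TCP orientation; "force": force on the tool from outside, world axes, zero at the start; "ft_torque": the same for the moment, N m; "grip_width": finger opening in mm.
Only numpy, scipy, OpenCV 4.12 (cv2) and the standard library are available. Lean on these libraries where they do the work, as an engineer would, in place of code of your own. Each camera call takes 0.05 s, during which the arm holds its last target.

## Working session

There is one attempt and no reset: what is moved stays moved. The work goes in short steps, Python scripts to look and compute and a shell command to move; the robot and the scene stay as the last step left them, time stands still between calls to the robot, and variables do not carry over. Pictures are saved under pics/ and viewed, and the job is handed in when it is done.

```bash
ls; mkdir -p pics
python3 - <<'E'
from workcell import ctrl, read_camera, spotter
import cv2
s=ctrl.sense(); print(s)
for n in ["scene","side","wrist"]:
    c=read_camera(n); cv2.imwrite(f"pics/{n}0.png",c["image"][:,:,::-1]); 
    print(n,c["intrinsics"].tolist(),c["R"].tolist(),c["t"].tolist())
    for q in ["tin_left_mid","mat_top","coaster_top","jar","cup","tape","scissors"]:
        print(q,[(round(d["p"],2),[round(v) for v in d["rect"]]) for d in spotter.search_frame(n,q)][:4])
E
```

```text
pics
{'time_s': 0.0, 'qpos': array([ 1.14230479,  0.60009347, -0.00253539,  1.60013521,  0.00182703,
        0.9429035 , -0.0798029 ]), 'joint_velocities': array([-0.00097209, -0.00142462,  0.00152205,  0.00020152,  0.00128571,
       -0.00093292, -0.00126135]), 'joint_efforts': array([ 3.10600426e-04, -7.65055633e+01,  1.49673723e+00, -2.52347070e+01,
       -5.26452949e-02,  1.69051375e-02,  1.27169324e-04]), 'tool_pos': array([ 249.63106218, -680.16568666,  231.78104166]), 'eef_rot': array([-3.09164742e+00, -5.49590024e-01,  6.79071360e-04]), 'force': array([-0.65387524,  0.53319259,  0.48146936]), 'ft_torque': array([-0.02066039, -0.03729114,  0.01084468]), 'grip_width': 93.107668354466}
scene [[598.937008064634, 0.0, 320.61290172706], [0.0, 598.937008064634, 246.86957730030323], [0.0, 0.0, 1.0]] [[0.6109006699680399, 0.7916391451781531, -0.010384375484499136], [0.5527212174429249, -0.4358473942544421, -0.7103071903831636], [-0.5668329800047016, 0.42818747382801403, -0.7038152172522082]] [-290.4587080237992, -254.2406616342011, 1765.0616216976784]
tin_left_mid [(0.66, [348, 185, 
[... 776 characters left out ...]
, 360]), (0.46, [381, 145, 421, 173])]
coaster_top [(0.9, [261, 195, 292, 216])]
jar [(0.78, [324, 131, 348, 166])]
cup [(0.69, [208, 352, 249, 400])]
tape [(0.72, [326, 398, 372, 452])]
scissors [(0.71, [380, 141, 422, 174])]
wrist [[331.75662602856914, 0.0, 321.4356744417526], [0.0, 331.75662602856914, 239.59530018707213], [0.0, 0.0, 1.0]] [[0.3444626990002974, -0.9387997936367612, -0.000629654673079123], [-0.8996591058603954, -0.3302927666230691, 0.2855173927433402], [-0.26825163977114197, -0.0977836171557156, -0.958373320776429]] [-725.1716026369545, -33.17809957141488, 392.62674021342605]
tin_left_mid []
mat_top []
coaster_top []
jar []
cup []
tape []
scissors [(0.75, [63, 0, 216, 61])]
```

View pics/scene0.png

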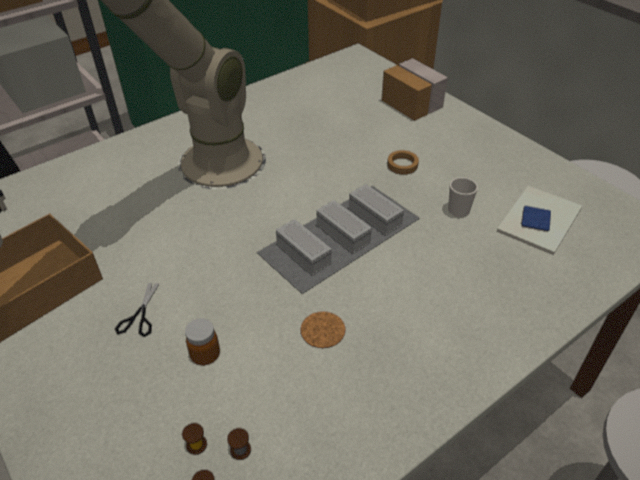

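View pics/side0.png

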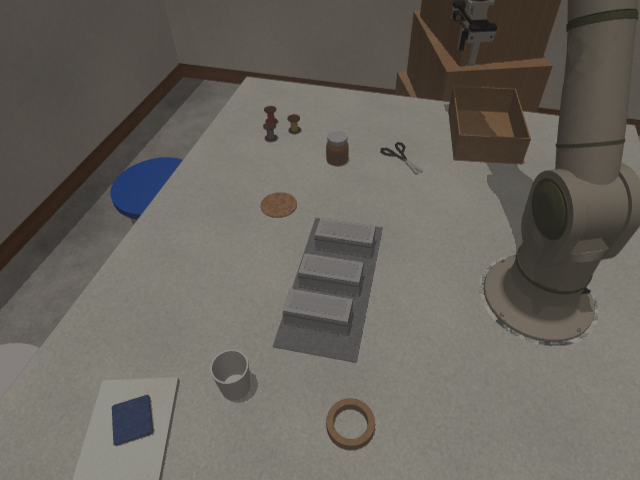

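The scene and side pictures show three tins in a row on the grey mat: in scene at about (304,247), (343,225), (376,209). The cork mat is at (323,329) in scene and (279,205) in side. The jar, scissors, cup and tape are well clear of both.

```bash
cat > h.py <<'E'
from workcell import ctrl, read_camera, spotter
import cv2, numpy as np
def ray(c,u,v,z):
    d=c["R"].T@np.linalg.inv(c["intrinsics"])@np.array([u,v,1.]); o=-c["R"].T@c["t"]
    return o+d*(z-o[2])/d[2]
def proj(c,X):
    X=np.atleast_2d(X)@c["R"].T+c["t"]; p=X@c["intrinsics"].T; return p[:,:2]/p[:,2:]
E
python3 - <<'E'
from h import *
for n in ["scene","side"]:
    c=read_camera(n); K=c["image"]
    big=cv2.resize(K[175:300,250:425] if n=="scene" else K[185:365,250:400],None,fx=4 if n=="scene" else 3.2,fy=4 if n=="scene" else 3.2,interpolation=cv2.INTER_CUBIC)
    cv2.imwrite(f"pics/{n}_zoom.png",big[:,:,::-1])
    for q,z in [("tin_left_mid",27),("tin_middle_mid",27),("tin_right_mid",27),("mat_top",4),("coaster_top",5),("jar",40),("cup",40),("tape",12),("scissors",4)]:
        for d in spotter.trace(n,q)[:3]:
            m=d["region"].astype(np.uint8); M=cv2.moments(m)
            if M["m00"]==0: continue
            u,v=M["m10"]/M["m00"],M["m01"]/M["m00"]
            w=ray(c,u,v,z).round(0)
            print(n,q,round(d["p"],2),np.round([u,v],1),M["m00"],w)
            if q in("mat_top",) :
                h=cv2.convexHull(cv2.findContours(m,0,2)[0][0])[:,0]
                P=np.array([ray(c,*p,4)[:2] for p in h],np.float32)
                print("  rect",cv2.minAreaRect(P))
print(ctrl.sense()["time_s"])
E
```

```text
scene tin_left_mid 0.77 [375.4 208.7] 1624.0 [464. 190.  27.]
scene tin_middle_mid 0.86 [343.1 225.6] 1678.0 [462.  83.  27.]
scene tin_right_mid 0.64 [303.1 246. ] 1814.0 [459. -41.  27.]
scene mat_top 0.74 [326.8 251. ] 3097.0 [490.   8.   4.]
  rect ((463.7839660644531, 72.22189331054688), (183.2689208984375, 403.10931396484375), 2.7874581813812256)
scene coaster_top 0.62 [322.6 328.9] 1293.0 [ 675. -148.    5.]
scene jar 0.97 [201.4 340.9] 1317.0 [ 565. -383.   40.]
scene jar 0.56 [324.4 253.4] 2983.0 [521. -23.  40.]
scene cup 0.81 [461.  195.7] 954.0 [576. 390.  40.]
scene tape 0.7 [402.4 161.9] 575.0 [346. 399.  12.]
scene scissors 0.6 [138.4 314.2] 650.0 [ 385. -450.    4.]
side tin_left_mid 0.78 [317.7 311.6] 2461.0 [465. 185.  27.]
side tin_middle_mid 0.7 [330.5 274.6] 2168.0 [465.  78.  27.]
side tin_middle_mid 0.17 [401.7 157.1] 359.0 [ 375. -406.   27.]
side tin_right_mid 0.84 [344.9 237.6] 1938.0 [460. -46.  27.]
side mat_top 0.8 [332.2 311.4] 4172.0 [439. 161.   4.]
  rect ((459.41082763671875, 76.35768127441406), (180.44984436035156, 401.66119384765625), 2.785957098007202)
side coaster_top 0.7 [278.2 204.8] 737.0 [ 669. -142.    5.]
side jar 0.9 [336.7 148.5] 694.0 [ 566. -383.   40.]
side cup 0.94 [231.2 373.8] 1559.0 [586. 376.  40.]
side tape 0.57 [350.1 424.3] 1287.0 [342. 403.  12.]
side scissors 0.76 [400.3 156. ] 334.0 [ 382. -442.    4.]
2.2
```

```bash
cat >> h.py <<'E'
from scipy.optimize import minimize
def box(x,y,yaw,z0=4,z1=58,L=140,W=60):
    c,s=np.cos(yaw),np.sin(yaw)
    return np.array([[x+c*a-s*b,y+s*a+c*b,z] for a in(-L/2,L/2) for b in(-W/2,W/2) for z in(z0,z1)])
def sil(c,P,S=8):
    h=cv2.convexHull(((proj(c,P)+0.5)*S).astype(np.float32)).astype(np.int32)
    m=np.zeros((480*2,640*2),np.uint8); cv2.fillPoly(m,[h],1,shift=2); return m  # 2x supersample
E
python3 - <<'E'
from h import *
obs=[]
g={"tin_left_mid":(464,187),"tin_middle_mid":(463,80),"tin_right_mid":(460,-44)}
cams={n:read_camera(n) for n in["scene","side"]}
for q,(x,y) in g.items():
    ms=[]
    for n,c in cams.items():
        d=spotter.trace(n,q)
        best=min(d,key=lambda e:np.linalg.norm(np.array([(e["rect"][0]+e["rect"][2])/2,(e["rect"][1]+e["rect"][3])/2])-proj(c,[x,y,30])[0]))
        ms.append((c,cv2.resize(best["region"].astype(np.uint8),None,fx=2,fy=2,interpolation=0)))
    def f(p,S=1):
        e=0
        for c,m in ms:
            s=sil(c,box(p[0],p[1],p[2]/100)); e+=1-(s&m).sum()/(s|m).sum()
        return e
    r=minimize(f,[x,y,5],method="Nelder-Mead",options=dict(initial_simplex=[[x,y,0],[x+8,y,5],[x,y+8,5],[x,y,15]]))
    print(q,r.x.round(1),r.fun)
E
```

```text
tin_left_mid [464.1 187.    4.6] 0.09307928196651993
tin_middle_mid [464.4  78.6   4.1] 0.08324300980427879
tin_right_mid [460.  -43.    4.7] 0.0762817181628912
```

View pics/scene_zoom.png

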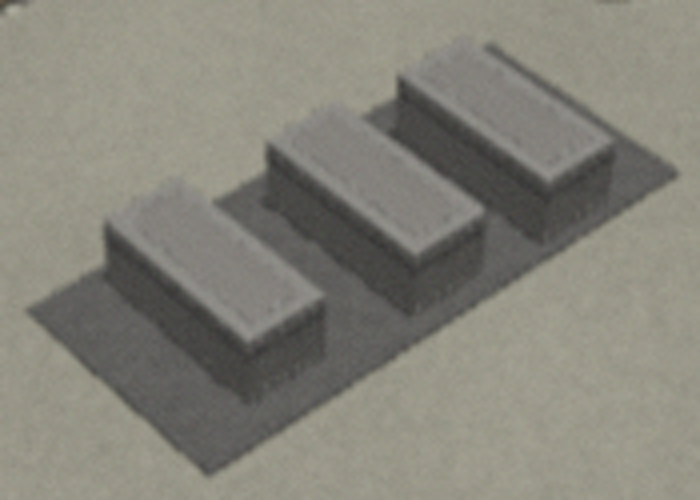

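```bash
cat >> h.py <<'E'
from scipy.spatial.transform import Rotation as Ro
def st():
    s=ctrl.sense(); R=Ro.from_rotvec(s["eef_rot"]).as_matrix()
    return s,R
def togo(x,y,z,yaw=0.046,tilt=0.):
    # target: tool z down, tool x along yaw, then tilt (rad) about tool y
    s,R=st(); c,q=np.cos(yaw),np.sin(yaw)
    T=np.array([[c,q,0],[q,-c,0],[0,0,-1.]])@Ro.from_euler("y",tilt).as_matrix()
    d=R.T@(np.array([x,y,z])-s["tool_pos"])/10
    r=np.degrees(Ro.from_matrix(R.T@T).as_rotvec())
    print("t",round(s["time_s"],2),"pos",s["tool_pos"].round(1),"xaxis yaw",round(np.degrees(np.arctan2(R[1,0],R[0,0])),2),"tiltz",R[:,2].round(3),"grip",round(s["grip_width"],1),"q",s["qpos"].round(2),"F",s["force"].round(2),"M",s["ft_torque"].round(3))
    print("togo cm",d.round(2),"deg",r.round(2))
E
python3 -c "
from h import *
togo(460,-43,200)"
```

```text
t 2.6 pos [ 249.8 -680.6  232.6] xaxis yaw 20.16 tiltz [-0. -0. -1.] grip 93.0 q [ 1.14  0.6  -0.    1.6   0.    0.94 -0.08] F [-0.11  1.21  0.28] M [-0.039 -0.011 -0.028]
togo cm [ 41.71 -52.61   3.26] deg [ 0.    0.   17.52]
```

```bash
python3 -m pendant '[[[3.79,-4.78,0,0,0,0,8.6],[3.79,-4.78,0,0,0,0,8.6],[3.79,-4.78,0,0,0,0,8.6],[3.79,-4.78,0,0,0,0,8.6],[3.79,-4.78,0,0,0,0,8.6],[3.79,-4.78,0,0,0,0,8.6],[3.79,-4.78,0,0,0,0,8.6],[3.79,-4.78,0,0,0,0,8.6],[3.79,-4.78,0,0,0,0,8.6],[3.79,-4.78,0,0,0,0,8.6],[0,0,0,0,0,8.7,8.6],[0,0,0,0,0,8.7,8.6],[0,0,0,0,0,0,8.6]]]' 60; python3 -c "
from h import *
togo(460,-43,200)"
```

```text
time_s: 4.22
tool_pos: [448.6, -86.2, 233.2]
eef_rot: [3.137, 0.068, 0.014]
force: [0.5, -0.2, -0.2]
grip_width: 86.4
t 4.22 pos [448.6 -86.2 233.2] xaxis yaw 2.48 tiltz [ 0.009 -0.004 -1.   ] grip 86.4 q [ 0.09  0.28 -0.03  2.2   0.02  0.66 -1.49] F [ 0.51 -0.19 -0.15] M [ 0.014 -0.001  0.033]
togo cm [ 1.3  -4.28  3.31] deg [ 0.26 -0.51 -0.16]
```

```bash
python3 -m pendant '[[[1.3,-4.28,3.0,0.26,-0.51,0,8.6],[0,0,5,0,0,0,8.6],[0,0,0,0,0,0,8.6]]]'
python3 - <<'E'
from h import *
togo(460,-43,28)
c=read_camera("wrist"); cv2.imwrite("pics/w1.png",c["image"][:,:,::-1])
for d in spotter.trace("wrist","tin_right_mid")[:2]: print(d["p"],d["rect"])
print(proj(c,box(460,-43,.046)[1::2]).round(0).tolist())
E
```

```text
time_s: 4.6
tool_pos: [462.0, -42.8, 152.8]
eef_rot: [-3.14, -0.081, -0.006]
force: [0.9, -0.6, 1.1]
grip_width: 85.7
t 4.6 pos [462.  -42.8 152.8] xaxis yaw 2.96 tiltz [ 0.004  0.    -1.   ] grip 85.7 q [ 0.    0.42 -0.04  2.26  0.04  0.46 -1.59] F [ 0.87 -0.56  1.14] M [0.013 0.009 0.02 ]
togo cm [-2.500e-01  1.000e-02  1.248e+01] deg [-0.01 -0.23  0.32]
0.77 [280.1, 154.3, 361.2, 325.5]
[[357.0, 329.0], [286.0, 329.0], [363.0, 159.0], [281.0, 159.0]]
```

View pics/w1.png

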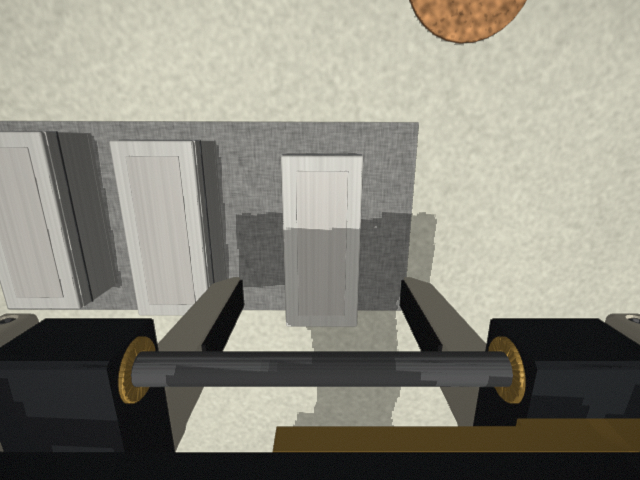

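The wrist view shows the right tin between the fingers, spanning columns 281–363 and rows 154–326. That is within about 4 px of my prediction, so the tin is roughly 3 mm further in x. Descending.

```bash
python3 -m pendant '[[[0.1,0,4.2,0,-0.2,0.3,8.6],[0,0,4.2,0,0,0,8.6],[0,0,2.5,0,0,0,8.6],[0,0,1.5,0,0,0,8.6],[0,0,0,0,0,0,8.6]]]'
python3 - <<'E'
from h import *
togo(463,-43,28)
E
```

```text
time_s: 5.32
tool_pos: [474.0, -46.0, 37.7]
eef_rot: [3.14, 0.069, 0.037]
force: [-0.4, 0.4, -0.2]
grip_width: 86.2
t 5.33 pos [474.  -46.   37.7] xaxis yaw 2.5 tiltz [ 0.023 -0.    -1.   ] grip 86.2 q [-0.01  0.65 -0.01  2.32  0.07  0.15 -1.62] F [-0.39  0.42 -0.23] M [ 0.048  0.045 -0.021]
togo cm [-1.1  -0.35  0.94] deg [ 0.08 -1.33 -0.13]
```

```bash
python3 -m pendant '[[[-0.9,-0.35,0.5,0,-1.0,0,8.6],[0,0,0.5,0,0,0,8.6],[0,0,0,0,0,0,8.6]]]'
python3 - <<'E'
from h import *
togo(463,-43,28)
E
```

```text
time_s: 5.7
tool_pos: [465.7, -42.9, 29.5]
eef_rot: [3.139, 0.068, 0.014]
force: [-0.6, -0.0, -0.8]
grip_width: 86.1
t 5.7 pos [465.7 -42.9  29.5] xaxis yaw 2.5 tiltz [ 0.009 -0.001 -1.   ] grip 86.1 q [-0.02  0.66 -0.01  2.34  0.07  0.13 -1.63] F [-0.61 -0.03 -0.84] M [0.025 0.041 0.009]
togo cm [-0.27 -0.    0.15] deg [ 0.09 -0.49 -0.14]
```

```bash
python3 -m pendant '[[[0,0,0,0,0,0,5],[0,0,0,0,0,0,5],[0,0,0,0,0,0,5],[0,0,0,0,0,0,5],[0,0,0,0,0,0,5],[0,0,0,0,0,0,5],[0,0,0,0,0,0,5]]]' 60
python3 - <<'E'
from h import *
togo(463,-43,28)
E
```

```text
time_s: 6.58
tool_pos: [465.9, -42.9, 29.9]
eef_rot: [3.139, 0.069, 0.015]
force: [0.4, 0.4, 0.7]
grip_width: 59.3
t 6.58 pos [465.9 -42.9  29.9] xaxis yaw 2.5 tiltz [ 0.009 -0.001 -1.   ] grip 59.3 q [-0.02  0.66 -0.01  2.33  0.07  0.13 -1.63] F [0.41 0.39 0.67] M [ 0.095  0.03  -0.008]
togo cm [-0.3  -0.    0.19] deg [ 0.09 -0.53 -0.13]
```

```bash
python3 -m pendant '[[[0,0,-2,0,0,0,5],[0,0,-4,0,0,0,5],[0,0,-4,0,0,0,5],[3,0,-4,0,-0.5,0,5],[4,0,-1,0,0,0,5],[4,0,0,0,0,0,5],[0,0,0,0,0,0,5],[0,0,0,0,0,0,5]]]'
python3 - <<'E'
from h import *
togo(575,-43,175)
E
python3 -m pendant '[[[0,0,0,0,6,0,5],[0,0,0,0,6,0,5],[0,0,0,0,6,0,5],[0,0,0,0,0,0,5],[0,0,0,0,0,0,5],[0,0,0,0,0,0,5],[0,0,0,0,0,0,5]]]'
python3 - <<'E'
from h import *
togo(575,-43,175)
E
python3 -m pendant '[[[0,0,0,0,-6,0,5],[0,0,0,0,-6,0,5],[0,0,0,0,-6,0,5],[0,0,0,0,-6,0,5],[0,0,0,0,-6,0,5],[0,0,0,0,-6,0,5],[0,0,0,0,0,0,5],[0,0,0,0,0,0,5],[0,0,0,0,0,0,5],[0,0,0,0,0,0,5]]]'
python3 - <<'E'
from h import *
togo(575,-43,175)
E
```

```text
time_s: 7.58
tool_pos: [572.5, -38.2, 181.6]
eef_rot: [3.139, 0.068, -0.015]
force: [-0.7, 0.2, -3.6]
grip_width: 60.0
t 7.58 pos [572.5 -38.2 181.6] xaxis yaw 2.47 tiltz [-0.009 -0.002 -1.   ] grip 60.0 q [-0.    0.49 -0.04  1.99  0.03  0.67 -1.6 ] F [-0.66  0.19 -3.61] M [-0.015  0.     0.024]
togo cm [0.23 0.49 0.66] deg [ 0.08  0.54 -0.17]
time_s: 8.45
tool_pos: [567.0, -38.5, 179.4]
eef_rot: [-3.1, -0.067, -0.47]
force: [-0.8, 0.3, -4.1]
grip_width: 59.8
t 8.45 pos [567.  -38.5 179.4] xaxis yaw 2.48 tiltz [ 0.296  0.011 -0.955] grip 59.8 q [-0.01  0.41 -0.03  2.23  0.06  0.2  -1.62] F [-0.84  0.26 -4.14] M [ 0.028  0.447 -0.08 ]
togo cm [0.62 0.48 0.65] deg [  0.1  -17.23  -0.17]
time_s: 9.7
tool_pos: [570.1, -38.3, 179.8]
eef_rot: [3.088, 0.066, -0.529]
force: [-0.5, -0.5, -4.6]
grip_width: 59.8
t 9.7 pos [570.1 -38.3 179.8] xaxis yaw 2.44 tiltz [-0.332 -0.015 -0.943] grip 59.8 q [-0.01  0.62 -0.04  1.77  0.02  1.09 -1.59] F [-0.5  -0.49 -4.61] M [ 0.047 -0.506  0.016]
togo cm [0.61 0.49 0.3 ] deg [ 0.   19.44 -0.19]
```

```bash
python3 -m pendant '[[[0,0,0,0,6,0,5],[0,0,0,0,6,0,5],[0,0,0,0,3,0,5],[0,0,0,0,2,0,5],[0,0,0,0,1.4,0,5],[0,0,0,0,0.8,0,5],[0,0,0,0,0,0,5],[0,0,0,0,0,0,5],[0,0,0,0,0,0,5]]]'
python3 - <<'E'
from h import *
togo(575,-43,175)
E
python3 -m pendant '[[[0,0,0,0,6,0,5],[0,0,0,0,6,0,5],[0,0,0,0,6,0,5],[0,0,0,0,0,0,5],[0,0,0,0,0,0,5],[0,0,0,0,0,0,5],[0,0,0,0,-6,0,5],[0,0,0,0,-6,0,5],[0,0,0,0,-3,0,5],[0,0,0,0,-2,0,5],[0,0,0,0,-0.5,0,5],[0,0,0,0,0,0,5],[0,0,0,0,0,0,5],[0,0,0,0,0,0,5]]]'
python3 - <<'E'
from h import *
togo(575,-43,175)
E
```

```text
time_s: 10.82
tool_pos: [568.0, -38.7, 182.0]
eef_rot: [3.14, 0.066, 0.013]
force: [-0.1, -0.2, -4.6]
grip_width: 59.8
t 10.82 pos [568.  -38.7 182. ] xaxis yaw 2.42 tiltz [ 0.009 -0.001 -1.   ] grip 59.8 q [ 0.    0.48 -0.05  2.01  0.04  0.65 -1.6 ] F [-0.08 -0.17 -4.55] M [0.04  0.111 0.059]
togo cm [0.67 0.46 0.7 ] deg [ 0.05 -0.49 -0.21]
time_s: 12.58
tool_pos: [574.7, -37.7, 182.6]
eef_rot: [-3.14, -0.068, -0.021]
force: [0.2, -0.1, -4.5]
grip_width: 59.5
t 12.57 pos [574.7 -37.7 182.6] xaxis yaw 2.47 tiltz [ 0.013  0.001 -1.   ] grip 59.5 q [ 0.01  0.48 -0.06  2.    0.05  0.65 -1.61] F [ 0.22 -0.05 -4.5 ] M [-0.015 -0.044 -0.026]
togo cm [-0.01  0.53  0.76] deg [-0.01 -0.77 -0.16]
```

```bash
cat >> h.py <<'E'
def avgM(n=12):
    A=[]
    for i in range(n):
        read_camera("side"); s,R=st(); A.append(np.r_[s["force"],s["ft_torque"],R[:,2]])
    A=np.array(A); print("n",n,"t",round(s["time_s"],2),"F",A[:,:3].mean(0).round(2),"M",A[:,3:6].mean(0).round(3),"sd",A[:,3:6].std(0).round(3),"z",A[:,6:].mean(0).round(4))
E
python3 -c "
from h import *
avgM()"
python3 -m pendant '[[[0,0,0,0,-6,0,5],[0,0,0,0,-6,0,5],[0,0,0,0,-6,0,5],[0,0,0,0,0,0,5],[0,0,0,0,0,0,5],[0,0,0,0,0,0,5],[0,0,0,0,6,0,5],[0,0,0,0,6,0,5],[0,0,0,0,3,0,5],[0,0,0,0,1,0,5],[0,0,0,0,0.5,0,5],[0,0,0,0,0,0,5],[0,0,0,0,0,0,5],[0,0,0,0,0,0,5]]]'
python3 -c "
from h import *
avgM();togo(463,-43,180)"
```

```text
n 12 t 13.18 F [-0.14  0.12 -4.08] M [ 0.044 -0.08  -0.005] sd [0.028 0.034 0.03 ] z [ 1.330e-02  8.000e-04 -9.999e-01]
time_s: 14.92
tool_pos: [571.9, -38.3, 184.4]
eef_rot: [3.141, 0.067, -0.01]
force: [0.9, -0.2, -4.5]
grip_width: 59.7
n 12 t 15.53 F [-0.    0.01 -4.38] M [ 0.005  0.072 -0.008] sd [0.038 0.026 0.027] z [-6.4e-03 -4.0e-04 -1.0e+00]
t 15.53 pos [571.7 -38.3 184.6] xaxis yaw 2.43 tiltz [-0.006 -0.    -1.   ] grip 59.9 q [ 0.01  0.48 -0.06  1.99  0.04  0.68 -1.61] F [ 0.15  0.27 -4.64] M [0.06  0.024 0.024]
togo cm [-1.088e+01  1.000e-02  5.300e-01] deg [ 0.01  0.36 -0.2 ]
```

The level moment after tipping each way swings from −0.08 to +0.07 N·m. That matches the ball's expected ±0.097, whereas a packed tin could shift only about 0.013, so the right tin has the ball. Next I'll carry it to the cork mat.

```bash
python3 -c "
from h import *
togo(675,-146,128)"
```

```text
t 15.53 pos [571.7 -38.3 184.6] xaxis yaw 2.43 tiltz [-0.006 -0.    -1.   ] grip 59.9 q [ 0.01  0.48 -0.06  1.99  0.04  0.68 -1.61] F [ 0.15  0.27 -4.64] M [0.06  0.024 0.024]
togo cm [ 9.9 11.2  5.6] deg [ 0.01  0.36 -0.2 ]
```

```bash
python3 -m pendant '[[[1,1.2,0,0,0.3,0,5],[2,2.2,0,0,0,0,5],[2,2.2,1,0,0,0,5],[2,2.2,1.5,0,0,0,5],[1.5,1.8,1.5,0,0,0,5],[1,1.2,1,0,0,0,5],[0.4,0.4,0.6,0,0,0,5],[0,0,0,0,0,0,5],[0,0,0,0,0,0,5]]]'
python3 - <<'E'
from h import *
togo(675,-146,128)
E
```

```text
time_s: 16.65
tool_pos: [681.7, -154.1, 127.3]
eef_rot: [3.139, 0.066, 0.004]
force: [-1.2, -0.5, -4.0]
grip_width: 59.4
t 16.65 pos [ 681.7 -154.1  127.3] xaxis yaw 2.4 tiltz [ 0.003 -0.002 -1.   ] grip 59.4 q [ 0.17  0.68 -0.05  1.75  0.05  0.71 -1.44] F [-1.24 -0.49 -3.99] M [ 0.034  0.086 -0.041]
togo cm [-0.63 -0.83 -0.07] deg [ 0.09 -0.15 -0.24]
```

```bash
python3 -m pendant '[[[-0.5,-0.7,0,0,0,0,5],[0,0,0,0,0,0,5],[0,0,0,0,0,0,5],[0,0,0,0,0,0,5]]]'
python3 - <<'E'
from h import *
togo(675,-146,128); avgM(6)
for n in ["scene","side"]:
    c=read_camera(n); im=c["image"][:,:,::-1].copy(); b=box(672.5,-146.5,.046,102,156)
    for p in proj(c,b): cv2.circle(im,tuple(int(v) for v in p.round()),2,(0,0,255),-1)
    cv2.imwrite(f"pics/{n}_fin.png",im)
    if n=="scene":S=im
    for q,z in [("tin_left_mid",31),("tin_middle_mid",31),("tin_right_mid",129)]:
        d=spotter.trace(n,q)
        for e in d[:2]:
            m=e["region"]; v,u=np.nonzero(m); print(n,q,round(e["p"],2),ray(c,u.mean(),v.mean(),z).round(0))
E
```

```text
time_s: 17.15
tool_pos: [675.9, -144.8, 129.0]
eef_rot: [3.14, 0.07, 0.007]
force: [-0.1, -0.4, -4.6]
grip_width: 59.6
t 17.15 pos [ 675.9 -144.8  129. ] xaxis yaw 2.54 tiltz [ 0.004 -0.001 -1.   ] grip 59.6 q [ 0.16  0.67 -0.05  1.77  0.05  0.7  -1.45] F [-0.09 -0.36 -4.56] M [ 0.079  0.131 -0.018]
togo cm [-0.09  0.12  0.1 ] deg [ 0.07 -0.24 -0.09]
n 6 t 17.45 F [ 0.11 -0.17 -4.33] M [ 0.019  0.077 -0.007] sd [0.021 0.02  0.018] z [ 0.004  -0.0011 -1.    ]
scene tin_left_mid 0.9 [470. 187.  31.]
scene tin_middle_mid 0.78 [482. 113.  31.]
scene tin_middle_mid 0.74 [ 560. -381.   31.]
scene tin_right_mid 0.91 [ 704. -142.  129.]
side tin_left_mid 0.67 [465. 188.  31.]
side tin_middle_mid 0.74 [465. 188.  31.]
side tin_middle_mid 0.57 [464.  81.  31.]
side tin_right_mid 0.76 [ 652. -135.  129.]
```

View pics/scene_fin.png

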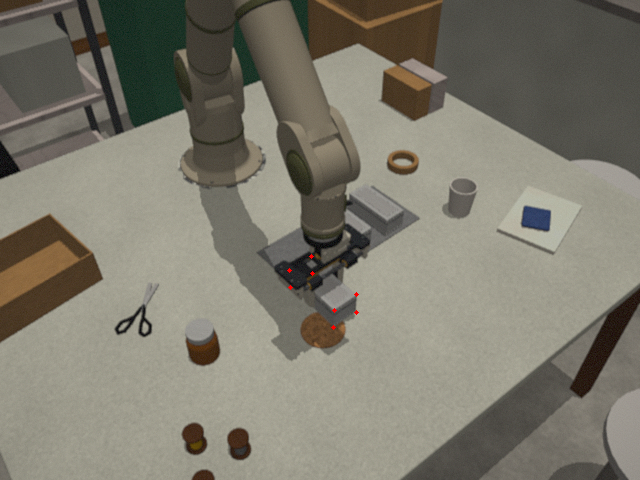

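View pics/side_fin.png

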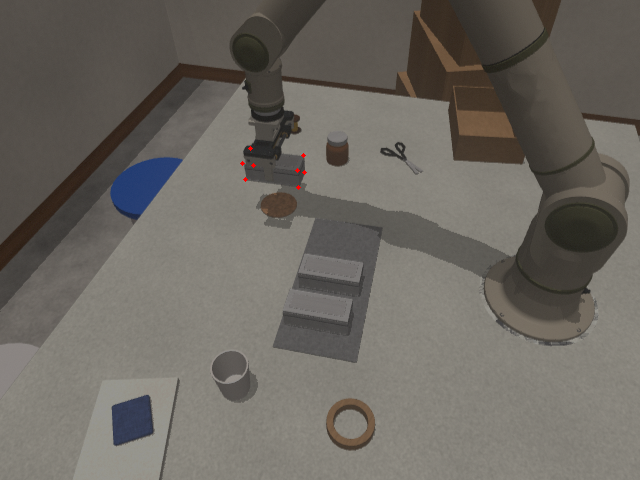

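The tin is held over the cork: in side it is at about (275,169), above the cork at (279,205). The other two tins and the bystanders have not moved. I'll zoom in to check that it is level.

Run:
```python
from h import *
a=cv2.imread("pics/side_fin.png")[130:220,220:330]; b=cv2.imread("pics/scene_fin.png")[230:350,260:370]
cv2.imwrite("pics/z.png",np.hstack([cv2.resize(a,(440,360),interpolation=2),cv2.resize(b,(330,360),interpolation=2)]))
```

```text
(no output)
```

View pics/z.png

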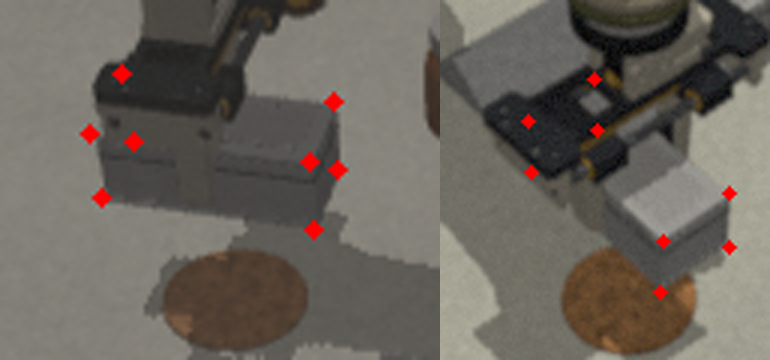

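Run:
```python
from h import *
from scipy.optimize import least_squares
C={n:read_camera(n) for n in["scene","side"]}
ob=[("side",(70,30,-27),(247,180)),("side",(-70,30,-27),(299.5,185.5)),("scene",(70,-30,-27),(335.7,325)),("scene",(70,30,-27),(355.3,315)),("scene",(70,30,27),(356.3,298.3))]
def f(p):
    R=Ro.from_euler("ZY",[.045,p[3]/100]).as_matrix()
    return np.concatenate([proj(C[n],R@np.array(a)+p[:3])[0]-o for n,a,o in ob])
r=least_squares(f,[672,-146,129,0]); print(r.x.round(1),r.fun.round(1))
```

```text
[ 673.  -146.1  128.3    7. ] [-1.   1.2 -1.3 -0.  -2.6  3.  -0.2 -2.2  0.9 -1.6]
```

The box fit puts the tin about 0.07 rad nose-down at the far end, which is inside the limit. I'll take most of that out with a small turn and check that it isn't creeping.

```bash
python3 -m pendant '[[[0,0,0,0,1,0,5],[0,0,0,0,1,0,5],[0,0,0,0,0.5,0,5],[0,0,0,0,0,0,5],[0,0,0,0,0,0,5],[0,0,0,0,0,0,5],[0,0,0,0,0,0,5],[0,0,0,0,0,0,5],[0,0,0,0,0,0,5],[0,0,0,0,0,0,5],[0,0,0,0,0,0,5],[0,0,0,0,0,0,5],[0,0,0,0,0,0,5],[0,0,0,0,0,0,5]]]'
python3 - <<'E'
from h import *
togo(675,-146,128); avgM(6)
a=read_camera("side")["image"][130:220,220:330,::-1]; b=read_camera("scene")["image"][230:350,260:370,::-1]
cv2.imwrite("pics/z2.png",np.hstack([cv2.resize(a,(440,360),interpolation=2),cv2.resize(b,(330,360),interpolation=2)]))
E
```

```text
time_s: 19.7
tool_pos: [676.0, -144.9, 128.9]
eef_rot: [3.14, 0.069, 0.08]
force: [0.1, 0.5, -4.5]
grip_width: 59.8
t 19.7 pos [ 676.  -144.9  128.9] xaxis yaw 2.53 tiltz [ 0.051  0.001 -0.999] grip 59.8 q [ 0.17  0.65 -0.06  1.8   0.05  0.64 -1.44] F [ 0.1   0.53 -4.51] M [ 0.013  0.047 -0.032]
togo cm [-0.11  0.11  0.09] deg [ 0.08 -2.92 -0.11]
n 6 t 20.0 F [ 0.08 -0.19 -3.65] M [ 0.014 -0.012  0.   ] sd [0.026 0.045 0.023] z [ 5.090e-02  9.000e-04 -9.987e-01]
```

View pics/z2.png

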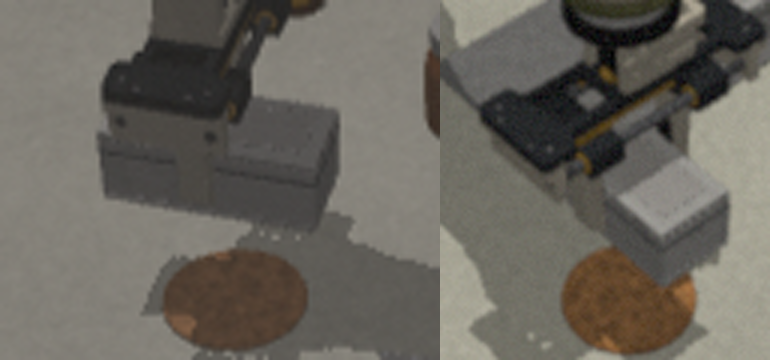

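The near bottom edge now runs from (101,195) to (315,231) in the side zoom, against (101,198)–(314,229) predicted for a level tin. It is level within a few hundredths of a radian, and the picture is steady. The moment also flipped again as the ball rolled to the other end. Handing in.

```bash
python3 -c "
from h import *
s=ctrl.sense(); print(s['joint_velocities'].round(3), s['grip_width']); print(ctrl.close_job())"
```

```text
[ 0.001  0.002  0.    -0.     0.     0.001  0.   ] 59.485459416051526
the job is handed in; nothing more can be done
None
```

The right tin has the loose ball. I handed in at about 20 s of robot time with that tin held over the cork mat at 60 N grip.

**Finding it:** I lifted the right tin, tipped it end to end and brought it level again after each tip. The level moment settled at −0.08 N·m one way and +0.07 N·m the other. A packed tin could swing only about 0.013 N·m in total, so I never lifted the other two.

**Last checks:**
- **Position:** the tin's centre was about 1–2 mm in plan from the cork mat's centre and about 128 mm above the table, by the box fit made before the last small turn. The gripper did not shift in that turn.
- **Level:** that fit showed the far end about 0.07 rad down, because the tin had turned a little in the grip. I turned the tool by 2.5° to correct this. The side picture then matched a level tin within a few hundredths of a radian, and the joints were at rest.
- **Other things:** the left and middle tins still lay flat on the felt. The jar, cup, tape and scissors had not visibly moved.

**What disagreed:**
- The networks' positions for the held tin were off by 20–30 mm, as the gripper partly hid it. I relied on the arm's measured pose and the box fit instead.
- The scene camera placed the middle tin wrongly for the same reason. The side camera showed it where it started.

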